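# Hang the lift-off door on the medicine locker and shut it

### The job

The lift-off door of the small white medicine locker has been washed and stands in one of the two drying stands. Take the door (the panel with the hinge knuckles and the handle) out of its stand, lower it so that both knuckles drop fully over the two hinge pins of the locker, then swing it fully shut and let go. Leave the plain shelf board in its stand, and do not shift the ointment jar or the brown bottle.

Things in the scene. Friction and masses are not known exactly. Their poses are not given: they have to be found in the camera images.
- locker: White open-fronted locker, 120 deep (x) x 166 wide (y) x 170 high, fixed to the worktop, brown bottles inside. Origin: centre of its underside; its -x side is the open front (front rim at x = -60 mm), y to its left, z up. Outside its right (-y) side two steel brackets carry upright hinge pins on one vertical axis at x = -68, y = -99 mm in its frame.
- shut_place (a point): Where the centre of the door panel lies when hung and shut (a point of the locker, 95 mm up, 8 mm before its rim). Shut, the door has its axes parallel to the locker's and stands 3 mm off the rim. It opens counter-clockwise seen from above, free edge toward the robot, and turns freely. Hung, its top is 170 mm up, level with the locker's top: it can be hung only in an open position.
- pin_low (a point): Foot of the lower hinge pin, on its bracket, 35 mm above the worktop. The pin points straight up: 8 mm diameter, 20 mm high, the upper 7 mm tapered to 3 mm. The bracket reaches 10 mm round the axis.
- pin_top (a point): Foot of the upper hinge pin, the same, 90 mm above the other (125 mm above the worktop); its bracket is 6 mm thick. The door's lower knuckle must pass below this bracket: bring the knuckles in from the front or side with the door 20 to 60 mm above its hung height, then lower it straight down on both pins.
- door_center (a point): Centre of the door panel, loose, 0.3 kg: white, 10 thick (x) x 150 wide (y) x 150 high (z). Its outer face looks to its -x, with an upright steel bar handle (55 mm long, out 35 mm, at y = +55 mm, 70 mm above the lower edge); two hinge knuckles along its -y edge. It starts in one of two stands, top edge 160 mm above the worktop, knuckles to the far side; pinch it by the top edge.
- knuckle_low (a point): Centre of the lower mouth of the door's lower hinge knuckle: an upright steel tube, 20 mm outside, 11 mm bore, 24 mm long, open at both ends. It lies 99 mm from the door's middle toward its -y and 15 mm above its lower edge. Fully hung, this point coincides with pin_low.
- knuckle_top (a point): The same point of the upper knuckle, 90 mm above the other. Fully hung it coincides with pin_top.
- board_center (a point): Centre of the plain white shelf board, loose, 10 x 150 x 100 mm (x, y, z; its top 110 mm above the worktop) without knuckles or handle, in the other stand. Not to be moved.
- stand_a: The drying stand in which the door stands, fixed to the worktop: grey base 150 (x) x 70 (y) x 10 mm, origin at the centre of its underside, one slot along its x: two pairs of 8 mm steel pegs at x = -30 and +30 mm, 13 mm apart in the clear, tops 50 mm above the worktop. Panels lift straight up out of it. Which of the two stands is on the left varies.
- stand_b: The other drying stand, alike, in which the plain board stands.
- jar: White ointment jar 68 mm diameter, 50 high, beside the locker on its hinge side; origin: centre of its underside. Bystander.
- bottle: Brown glass bottle, 44 mm diameter, 100 high, left of the locker; origin: centre of its underside. Bystander.
There are look-alikes about, which are no part of the job. Leave any orange look-alike of the part that bears board_center alone.

How it is judged:
By the outcome, as a careful person would: the job done as asked, in the order asked, and still so for the second after the job is handed in, with the robot touching nothing.
It also fails if it takes over 64 s, if anything falls off the work surface, if the arm or the gripper's body presses on something with over 40 N, if the wrist force passes 120 N, or if a joint passes its speed limit or range.

### The arm

A 6-joint arm with a two-finger parallel gripper is mounted at the origin on a cart in front of the work surface, level with it; the furniture and walls round the work are solid. World frame = base frame: x ahead of the robot, y to its left, z up, the work surface at z = 0. Lengths are in m, angles in rad, forces in N, time in s.
With the tool pointing down it reaches from about 0.375 to 0.9 m from the base axis. Payload 3.1 kg.
Tool frame: the origin (TCP) lies at the very end of the fingers, on their centre line; the grasp point (between the pads) lies 19 mm behind it; y points along the fingers, x is the direction in which the jaws open and shut, and the axes are right-handed (so a half turn about y gives the same grasp; the last joint's range is limited). The gripper opens to 87 mm and grips with 3 to 60 N. Pads are 19 mm wide; open, the fingers measure 117 mm over their backs; the gripper's body (75 mm by 190 mm) begins 51 mm behind the grasp point.
Start: joints at [-1.504, 0.527, 1.433, -0, 1.181, -0.178], TCP at [0.152, -0.606, 0.223] pointing down, gripper open.
Joint ranges: [-3.08, 3.08], [-0.75, 2.2], [0.22, 2.44], [-1.43, 4.57], [0, 2.65], [-2.85, 2.85]. Speed limits (rad/s): [2.79, 2.79, 3.14, 3.14, 3.14, 3.14].

### API

Orientations are given as a unit quaternion [x, y, z, w].
In Python, from rig import robot gives the robot as it stands.
- The arm moves only by the shell command python3 -m creep 'ROWS' [FORCE]. ROWS is JSON, a list of rows, each a list of 3 entries, a list of its own where there are three numbers: the shift along the tool's x, y, z in mm, then the turn about the tool's y in rad, then the opening, from 0 (shut) to 1 (fully open). A call has 1 to 8 rows; each row shifts and turns the commanded pose from where the row before left it, along the tool's axes as they then stand; what a row does not reach is not made up. A row lasts 1/10 s, in which the tool goes at most 50 mm and 8.59 degrees, less where a joint would pass 70% of its speed; a pose out of reach is approached as far as the arm can. A call with a gripper value outside its range is refused whole. The fingers move at their own pace and stop on an object; FORCE is the grip in N (left out, the last holds). Time passes only in rows, so rows that do not move let the fingers close. It gives the time, the measured TCP pose, the force and the opening at its end, in the units of the state.
- robot.get_obs(): the state, without advancing time (a new reading comes with each control period).
- robot.camera(name): name is "side" or "top" or "wrist"; returns a dict with "pixels" (400x640x3 uint8, red, green, blue), "fx", "fy", "cx", "cy" (pixels), "position" and "rotation" of the camera in the world. Camera axes: x right, y up, looking along -z (the intrinsics and any distortion apply to the point x, -y, -z); pixel columns grow to the right and rows downward; lengths in m; the calibration is good to about 2 mm. A picture is of the moment at which its call begins. There is no depth.
- robot.hand_in(): hands the job in, once; it reports no verdict.
The state is a dict: "time": time; "q": joint angles; "joint_velocities": joint speeds; "joint_torque": joint torques, N m; "position": TCP position; "tool_rot": TCP orientation; "ft_force": force on the tool from outside, world axes, zero at the start; "moment": the same for the moment, N m; "grip_width": finger opening in m.
Only numpy, scipy, OpenCV 4.12 (cv2) and the standard library are available. Lean on these libraries where they do the work, as an engineer would, in place of code of your own. Each camera call takes 0.05 s, during which the arm holds its last target.

## Working session

There is one attempt and no reset: what is moved stays moved. The work goes in short steps, Python scripts to look and compute and a shell command to move; the robot and the scene stay as the last step left them, time stands still between calls to the robot, and variables do not carry over. Pictures are saved under pics/ and viewed, and the job is handed in when it is done.

```bash
ls; mkdir -p pics; python3 - <<'E'
from rig import robot
import cv2,numpy as np
o=robot.get_obs()
for k in o: print(k,np.round(o[k],4))
for n in ["side","top","wrist"]:
    c=robot.camera(n); cv2.imwrite(f"pics/{n}0.png",c["pixels"][:,:,::-1])
    print(n,[ (k,np.round(v,4).tolist()) for k,v in c.items() if k!="pixels"])
E
```

```text
pics
time 0.0
q [-1.5035  0.5285  1.4339 -0.      1.1814 -0.1785]
joint_velocities [-0.0015  0.0005 -0.0007  0.0017  0.0007  0.0003]
joint_torque [-1.00000e-03 -4.40043e+01 -1.76591e+01  6.35000e-02  5.82000e-02
 -2.00000e-04]
position [ 0.1521 -0.6055  0.2216]
tool_rot [-0.557   0.4354 -0.4344  0.5581]
ft_force [ 0.4024 -0.6639  0.4169]
moment [ 0.0029 -0.0152  0.0476]
grip_width 0.087
side [('fx', 378.5444), ('fy', 378.5444), ('cx', 323.1525), ('cy', 201.5376), ('position', [0.18, 0.7804, 0.488]), ('rotation', [-0.1317, 0.5254, 0.8163, -0.2004])]
top [('fx', 390.7396), ('fy', 390.7396), ('cx', 312.4224), ('cy', 205.7501), ('position', [0.5326, 0.0478, 1.1278]), ('rotation', [0.0198, -0.0215, -0.7002, 0.7134])]
wrist [('fx', 355.5749), ('fy', 355.5749), ('cx', 323.2284), ('cy', 194.7137), ('position', [0.2321, -0.5853, 0.3841]), ('rotation', [-0.1181, 0.0932, -0.6075, 0.78])]
```

View pics/top0.png

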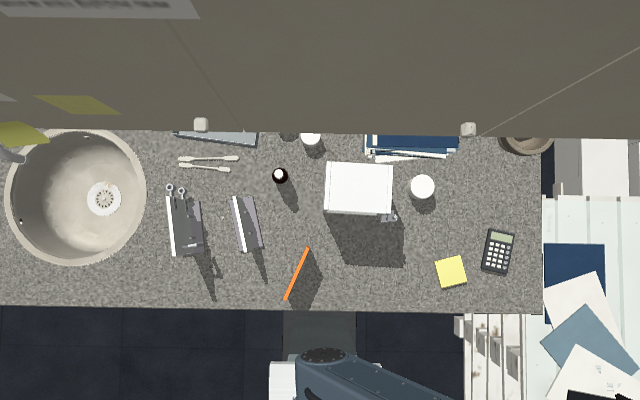

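View pics/side0.png

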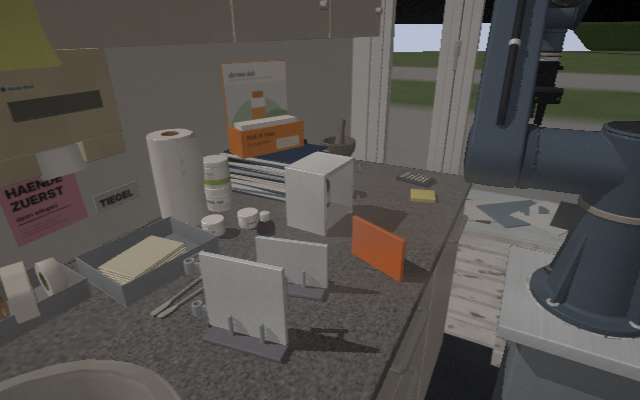

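View pics/wrist0.png

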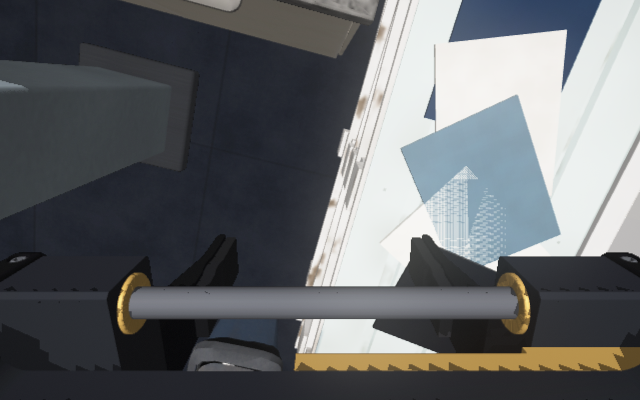

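```bash
cat > h.py <<'E'
from rig import robot
import cv2,numpy as np
from scipy.spatial.transform import Rotation as R
def ray(c,u,v):
    d=np.array([(u-c["cx"])/c["fx"],-(v-c["cy"])/c["fy"],-1.0])
    r=c["rotation"]; M=R.from_quat(r).as_matrix()
    return np.array(c["position"]),M@d
def onz(c,u,v,z):
    p,d=ray(c,u,v); t=(z-p[2])/d[2]; return p+t*d
def proj(c,P):
    M=R.from_quat(c["rotation"]).as_matrix(); q=M.T@(np.array(P)-c["position"])
    return c["cx"]+c["fx"]*q[0]/-q[2], c["cy"]-c["fy"]*q[1]/-q[2]
def shot(n,f,box=None,s=1):
    c=robot.camera(n); im=c["pixels"][:,:,::-1].copy()
    if box: x0,y0,x1,y1=box; im=im[y0:y1,x0:x1]
    cv2.imwrite(f,cv2.resize(im,None,fx=s,fy=s,interpolation=cv2.INTER_CUBIC)); return c
E
python3 - <<'E'
import cv2
im=cv2.imread("pics/top0.png")
cv2.imwrite("pics/top0a.png",cv2.resize(im[170:280,150:290],None,fx=5.5,fy=5.4,interpolation=cv2.INTER_NEAREST))
cv2.imwrite("pics/top0b.png",cv2.resize(im[145:275,300:445],None,fx=5,fy=4.6,interpolation=cv2.INTER_NEAREST))
im=cv2.imread("pics/side0.png")
cv2.imwrite("pics/side0a.png",cv2.resize(im[220:365,180:345],None,fx=4,fy=4,interpolation=cv2.INTER_NEAREST))
E
```

```text
(no output)
```

View pics/top0a.png

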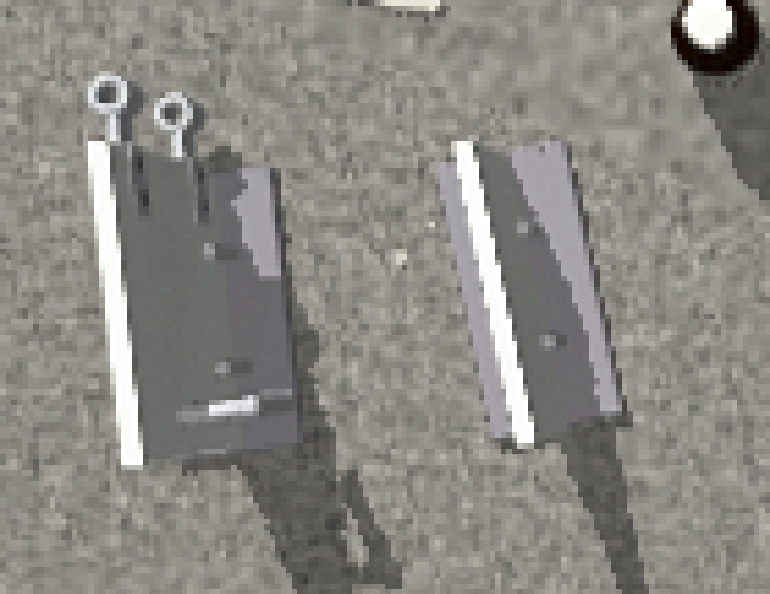

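View pics/top0b.png

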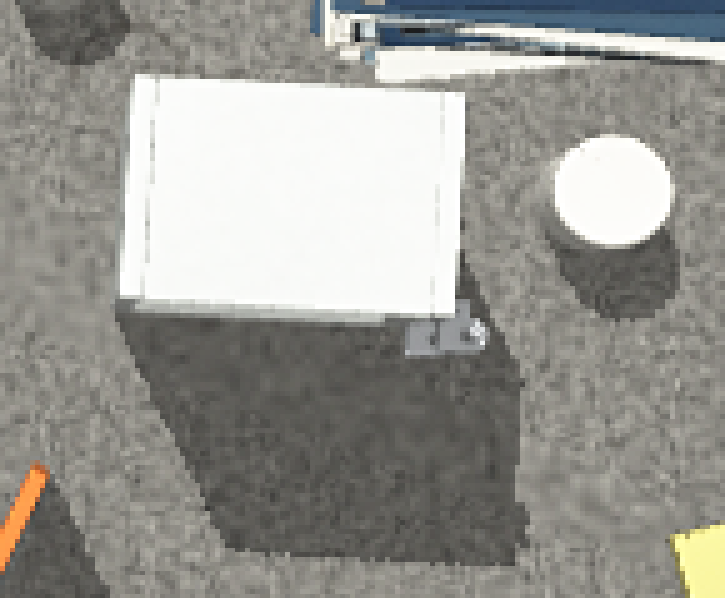

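View pics/side0a.png

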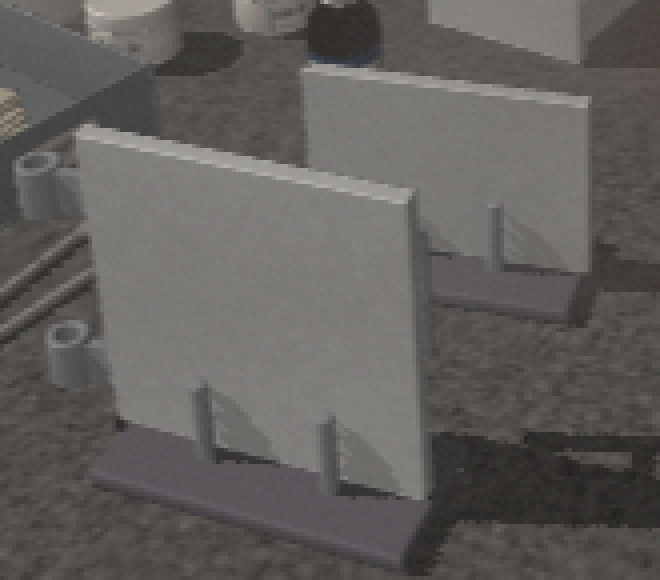

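```bash
python3 - <<'E'
from h import *
c=robot.camera("top"); im=c["pixels"].astype(int)
g=im.min(2)
def rect(box,th,z,name):
    x0,y0,x1,y1=box; m=(g[y0:y1,x0:x1]>th).astype(np.uint8)
    n,l,s,ce=cv2.connectedComponentsWithStats(m); k=1+np.argmax(s[1:,4])
    ys,xs=np.nonzero(l==k)
    P=np.array([onz(c,x+x0,y+y0,z)[:2] for x,y in zip(xs,ys)])
    mu=P.mean(0); w,V=np.linalg.eigh(np.cov((P-mu).T)); 
    r=cv2.minAreaRect((P*1000).astype(np.float32))
    print(name,s[k],"mean",mu.round(4),"sig*sqrt12",np.sqrt(12*w).round(4),"minor axis",V[:,0].round(4),"major yaw deg",np.degrees(np.arctan2(V[1,1],V[0,1])),r)
rect((160,185,180,262),200,.16,"door")
rect((228,185,250,262),200,.11,"board")
rect((310,150,400,216),235,.17,"locker")
print("pin",onz(c,395.3,216.5,.145))
for n,u,v,z in [("knt",169.5,187.3,.139),("knl",181.5,190.5,.049)]: print(n,onz(c,u,v,z))
o=robot.get_obs(); M=R.from_quat(o["tool_rot"]).as_matrix(); print(M.round(3),o["time"])
s=robot.camera("side")
E
```

```text
door [  6  11  10  60 224] mean [0.5337 0.3961] sig*sqrt12 [0.0092 0.1494] minor axis [ 0.1476 -0.9891] major yaw deg -171.5144659247496 ((533.9640502929688, 396.2127685546875), (147.6521453857422, 9.170790672302246), 8.391715049743652)
board [  5  11  14  56 204] mean [0.5415 0.2353] sig*sqrt12 [0.0093 0.1474] minor axis [ 0.2321 -0.9727] major yaw deg -166.57799386013514 ((542.3930053710938, 235.51812744140625), (147.1702423095703, 9.296514511108398), 13.44859504699707)
locker [  14   11   69   52 3135] mean [ 0.637  -0.0663] sig*sqrt12 [0.1186 0.162 ] minor axis [-0.9991  0.0431] major yaw deg 87.52814114846494 ((637.2658081054688, -65.9308090209961), (164.00979614257812, 118.80327606201172), 87.55895233154297)
pin [ 0.56683429 -0.16311117  0.145     ]
knt [0.63050691 0.40965871 0.139     ]
knl [0.63115035 0.40904989 0.049     ]
[[ 0.243 -0.     0.97 ]
 [-0.97   0.001  0.243]
 [-0.001 -1.     0.   ]] 0.2
```

```bash
python3 -c "
import cv2
im=cv2.imread('pics/top0.png')
print(im[195:225,383:402].min(2))
im=cv2.imread('pics/side0.png')
cv2.imwrite('pics/side0b.png',cv2.resize(im[140:250,270:410],None,fx=5,fy=5,interpolation=cv2.INTER_CUBIC))
"
```

```text
[[249 249 249 249 243 251 250 250 251 116 142 138 143 136 129 136 132 129
  137]
 [249 249 249 249 243 250 249 250 247 142 144 128 143 137 120 126 121 127
  127]
 [249 249 249 248 245 250 249 250 253 136 144 135 135 134 126 129 133 137
  141]
 [248 249 249 248 246 250 249 250 255 136 145 138 132 131 126 133 146 139
  139]
 [248 248 248 249 245 250 249 251 224  87 125 129 142 136 116 110 118 135
  135]
 [248 249 249 249 248 249 249 251 200  65 131 146 150 143 132 135 137 137
  134]
 [249 249 249 249 250 249 249 252 192  68 142 140 142 149 142 142 142 136
  150]
 [249 249 249 249 251 249 249 253 188  56  94 129 133 134 139 145 145 154
  154]
 [249 248 248 248 252 249 250 254 180  71  84 138 134 131 136 135 133 148
  137]
 [249 249 249 250 250 250 251 255 169  83  92 106 142 143 133 118 120 140
  144]
 [249 249 249 235 250 251 252 255 140  73  86  84 131 134 127 119 129 149
  150]
 [249 249 249 227 251 251 252 255 128  69  75  71  93 132 130 127 131 146
  139]
 [249 249 250 229 252 251 252 255 106  76  77  77  91 144 134 123 117 129
  128]
 [248 248 248 229 252 251 252 255  95  82  75  
[... 630 characters left out ...]
 152 148 135 129 217 203 220 130  75 105 154
  145]
 [155 151 150 125 101 152 152 151 149 105 101 189 232 182 154  84  85 102
  138]
 [153 153 137  90 103 153 153 151 149 108  85 117 151 193 130  83  76  78
  140]
 [153 152 148  82 116 154 154 151 152 141 124 124 148 240 106  86  79  81
  145]
 [155 152 153 137 123 154 157 154 153 153 149 148 152 153  81  85  84  76
  102]
 [161 161 162 154 136 128 104 109 124 127 123 127 116  78  77  81  82  79
   83]
 [114  98 101 113 102  94  79  84  95  91  85  87  87  84  86  84  79  83
   80]
 [ 84  79  80  84  82  83  78  90  89  97  86  80  75  85  89  86  79  74
   78]
 [ 79  81  86  87  89  80  71  95  87 104 105  84  70  80  86  86  78  74
   85]]
```

View pics/side0b.png

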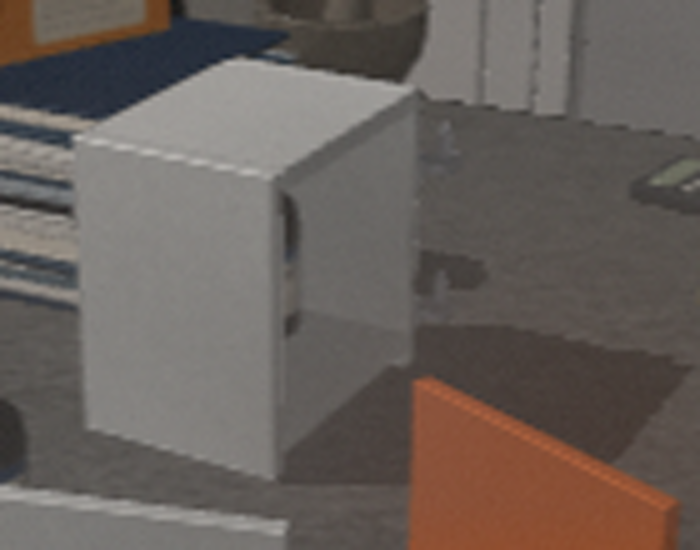

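```bash
python3 -m creep '[[[0,-15,0],0.097,1],[[-32,-15,46],0,1],[[-32,0,46],0,1],[[-32,0,46],0,1],[[-32,0,46],0,1],[[-32,0,46],0,1],[[-32,0,46],0,1],[[-32,0,46],0,1]]' 30
```

```text
time: 1.05
position: [0.4066, -0.3655, 0.2506]
tool_rot: [0.536, -0.461, 0.462, -0.536]
ft_force: [1.1, 0.0, 0.1]
grip_width: 0.0873
```

```bash
python3 -m creep '[[[-44,0,19],0,1],[[-44,0,19],0,1],[[-44,0,19],0,1],[[-44,0,19],0,1],[[-44,0,19],0,1],[[-44,0,19],0,1],[[-44,0,19],0,1],[[-44,0,19],0,1]]' && python3 -m creep '[[[-44,0,10],0,1],[[-44,0,10],0,1],[[-44,0,10],0,1],[[-44,0,10],0,1],[[-44,0,10],0,1],[[-44,0,10],0,1],[[-44,0,10],0,1],[[0,0,0],0,1]]'
cat > d.py <<'E'
# delta from commanded/measured pose to target TCP in tool axes (mm), yaw of tool x
from h import *
import sys
def rep(t):
    o=robot.get_obs(); M=R.from_quat(o["tool_rot"]).as_matrix()
    print("pos",np.round(o["position"],4),"yaw",np.degrees(np.arctan2(M[1,0],M[0,0])).round(2),"tilt",(M[:,1]).round(3),"f",np.round(o["ft_force"],1),"gw",round(o["grip_width"],4),"t",o["time"],"q",np.round(o["q"],2))
    if t is not None: print("tool delta mm",(M.T@(np.array(t)-o["position"])*1000).round(1))
if __name__=="__main__": rep([float(a) for a in sys.argv[1:4]] if len(sys.argv)>1 else None)
E
python3 d.py .5345 .3961 .135
```

```text
time: 1.85
position: [0.5037, 0.0055, 0.2506]
tool_rot: [-0.536, 0.461, -0.462, 0.536]
ft_force: [0.8, 0.4, -0.6]
grip_width: 0.087
time: 2.65
position: [0.5269, 0.3239, 0.2503]
tool_rot: [-0.536, 0.46, -0.46, 0.538]
ft_force: [-0.5, -0.2, 0.2]
grip_width: 0.0866
pos [0.5269 0.3239 0.2503] yaw -81.14 tilt [ 0.001  0.003 -1.   ] f [-0.5 -0.2  0.2] gw 0.0866 t 2.65 q [0.37 0.49 1.42 0.   1.23 1.79]
tool delta mm [-69.9 115.5  18.4]
```

```bash
python3 -m creep '[[[-35,0,9],0,1],[[-35,0,9],0,1],[[0,30,0],0.006,1],[[0,30,0],0,1],[[0,15,0],0,1],[[0,0,0],0,1]]' && python3 d.py .5345 .3961 .135
python3 -c "
from h import *
shot('top','pics/top1.png',(140,160,300,280),5)
shot('wrist','pics/wrist1.png')"
```

```text
time: 3.25
position: [0.5325, 0.3887, 0.1722]
tool_rot: [0.537, -0.464, 0.462, -0.532]
ft_force: [-0.5, -0.0, -0.1]
grip_width: 0.0865
pos [0.5325 0.3887 0.1722] yaw -81.84 tilt [-0.006 -0.004 -1.   ] f [-0.5 -0.  -0.1] gw 0.0865 t 3.25 q [ 0.46  0.63  1.38 -0.    1.13  1.89]
tool delta mm [-7.2 37.2  3.3]
```

View pics/wrist1.png

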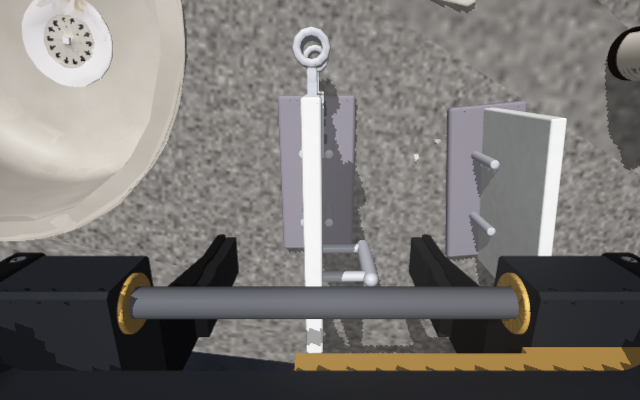

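View pics/top1.png

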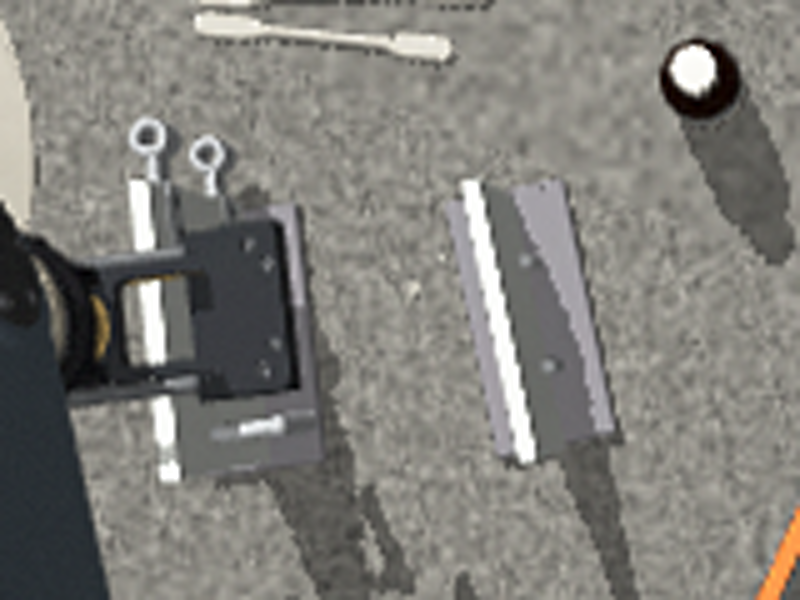

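```bash
python3 -m creep '[[[-7,10,3],0,1],[[0,14,0],0,1],[[0,13,0],0,1],[[0,0,0],0,1],[[0,0,0],0,0.5],[[0,0,0],0,0.3],[[0,0,0],0,0],[[0,0,0],0,0]]' 10 && python3 -m creep '[[[0,0,0],0,0],[[0,0,0],0,0],[[0,0,0],0,0],[[0,0,0],0,0]]' 45; python3 d.py .5345 .3961 .135
```

```text
time: 4.15
position: [0.5368, 0.3979, 0.1391]
tool_rot: [-0.534, 0.463, -0.463, 0.535]
ft_force: [-0.0, -0.3, -0.1]
grip_width: 0.0629
time: 4.55
position: [0.5365, 0.3978, 0.1385]
tool_rot: [-0.534, 0.463, -0.463, 0.534]
ft_force: [0.9, 0.0, -0.1]
grip_width: 0.0308
pos [0.5365 0.3978 0.1385] yaw -81.81 tilt [ 0.  0. -1.] f [ 0.9  0.  -0.1] gw 0.0308 t 4.55 q [0.47 0.68 1.39 0.   1.07 1.9 ]
tool delta mm [ 1.4  3.5 -2.2]
```

```bash
python3 -m creep '[[[1,3,0],0,0],[[0,0,0],0,0],[[0,0,0],0,0],[[0,0,0],0,0],[[0,0,0],0,0],[[0,0,0],0,0],[[0,0,0],0,0]]' 45; python3 d.py
```

```text
time: 5.25
position: [0.5363, 0.3967, 0.1351]
tool_rot: [0.535, -0.463, 0.463, -0.534]
ft_force: [0.6, 0.4, -3.9]
grip_width: 0.0093
pos [0.5363 0.3967 0.1351] yaw -81.82 tilt [-0.001 -0.    -1.   ] f [ 0.6  0.4 -3.9] gw 0.0093 t 5.25 q [0.47 0.68 1.39 0.   1.06 1.9 ]
```

```bash
python3 -m creep '[[[0,-10,0],0,0],[[0,-15,0],0,0],[[0,-20,0],0,0],[[0,-20,0],0,0],[[0,-20,0],0,0],[[0,-20,0],0,0],[[0,-20,0],0,0],[[0,0,0],0,0]]'; python3 -c "
from h import *
shot('side','pics/side2.png')
shot('wrist','pics/wrist2.png')"; python3 d.py .44 .1 .265
```

```text
time: 6.05
position: [0.5389, 0.398, 0.2658]
tool_rot: [-0.531, 0.462, -0.464, 0.538]
ft_force: [1.2, 0.3, -3.0]
grip_width: 0.0097
pos [0.5367 0.3969 0.2616] yaw -81.82 tilt [ 0.002  0.001 -1.   ] f [-0.5  0.1 -2.9] gw 0.0095 t 6.15 q [0.47 0.55 1.27 0.   1.32 1.9 ]
tool delta mm [ 280.1   -3.8 -138. ]
```

View pics/side2.png

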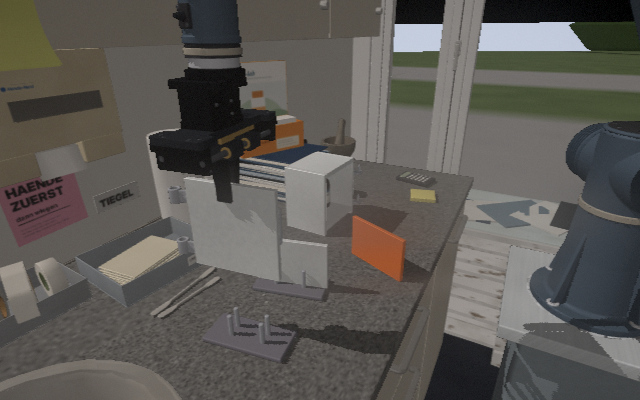

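View pics/wrist2.png

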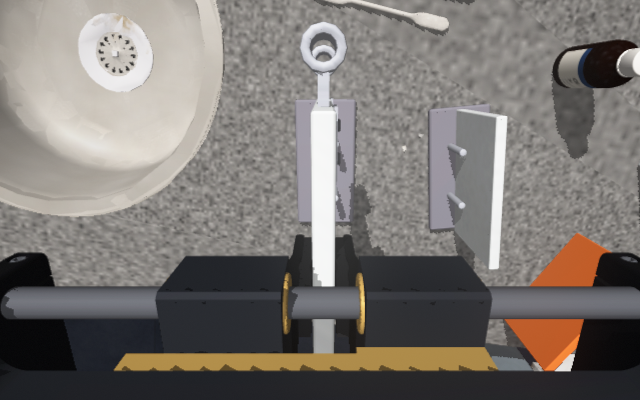

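```bash
python3 - <<'E'
from h import *
c=robot.camera("wrist"); o=robot.get_obs(); M=R.from_quat(o["tool_rot"]).as_matrix()
for u,v in [(323,47),(312.5,320),(323,47)]:
  P=onz(c,u,v,o["position"][2]+.004); print((M.T@(P-o["position"])*1000).round(1),P.round(4))
t=robot.camera("top"); im=t["pixels"]; cv2.imwrite("pics/top3.png",cv2.resize(im[140:260,140:260,::-1],None,fx=5,fy=5,interpolation=cv2.INTER_CUBIC))
E
```

```text
[-0.9 -4.1 97.9] [0.6328 0.4113 0.2643]
[ -6.3  -4.  -35.9] [0.4996 0.3976 0.2643]
[-0.9 -4.1 97.9] [0.6328 0.4113 0.2643]
```

View pics/top3.png

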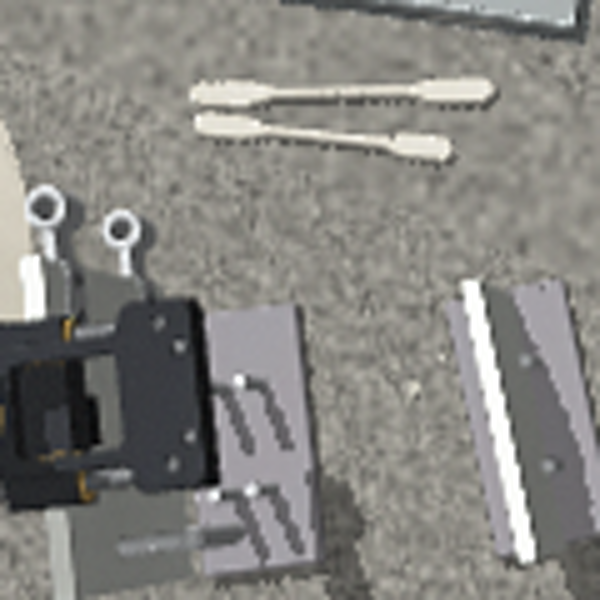

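```bash
python3 -m creep '[[[10,0,-8],0,0],[[20,0,-14],0,0],[[28,0,-16],0,0],[[28,0,-16],0,0],[[28,0,-16],0,0],[[28,0,-16],0,0],[[28,0,-16],0,0],[[28,0,-16],0,0]]'; python3 -m creep '[[[28,0,-16],0,0],[[28,0,-10],0,0],[[28,0,-10],0,0],[[28,0,-8],0,0],[[28,0,-5],0,0],[[28,0,0],0,0],[[15,0,0],0,0],[[0,0,0],0,0]]';python3 d.py .4326 -.0786 .265
```

```text
time: 7.05
position: [0.4466, 0.1828, 0.2595]
tool_rot: [0.535, -0.463, 0.462, -0.534]
ft_force: [0.6, -0.1, -3.2]
grip_width: 0.0098
time: 7.85
position: [0.4257, -0.0058, 0.2599]
tool_rot: [0.534, -0.464, 0.464, -0.533]
ft_force: [0.1, -0.5, -3.1]
grip_width: 0.0097
pos [ 0.4257 -0.0058  0.2599] yaw -82.0 tilt [-0.001 -0.    -1.   ] f [ 0.1 -0.5 -3.1] gw 0.0097 t 7.85 q [-0.28  0.2   1.86 -0.    1.08  1.15]
tool delta mm [73.  -5.1 -3.3]
```

```bash
python3 -m creep '[[[25,0,-1],0,0],[[25,0,-1],0,0],[[23,0,-1],0,0],[[0,0,0],0.1,0],[[0,0,0],0.13,0],[[0,0,0],0.13,0],[[0,0,0],0.13,0],[[0,0,0],0.12,0]]'; python3 -m creep '[[[0,0,0],0.1,0],[[0,15,0],0,0],[[0,20,0],0,0],[[0,20,0],0,0],[[0,15,0],0,0],[[0,5,0],0,0],[[0,0,0],0,0],[[0,0,0],0,0]]'; python3 d.py .4326 -.0786 .185;python3 -c "
from h import *
shot('top','pics/top4.png',(280,140,440,260),5)
shot('side','pics/side4.png')
shot('wrist','pics/wrist4.png')"
```

```text
time: 8.65
position: [0.4323, -0.0756, 0.2598]
tool_rot: [-0.37, 0.604, -0.602, 0.369]
ft_force: [0.3, 0.5, -3.4]
grip_width: 0.0099
time: 9.45
position: [0.4333, -0.0766, 0.1858]
tool_rot: [0.34, -0.62, 0.62, -0.34]
ft_force: [0.2, -0.1, -3.1]
grip_width: 0.0098
pos [ 0.4333 -0.0766  0.1858] yaw -122.48 tilt [ 0.001 -0.    -1.   ] f [ 0.2 -0.1 -3.1] gw 0.0098 t 9.45 q [-0.43  0.34  1.92  0.    0.88  1.71]
tool delta mm [2.1 0.8 0.4]
```

View pics/top4.png

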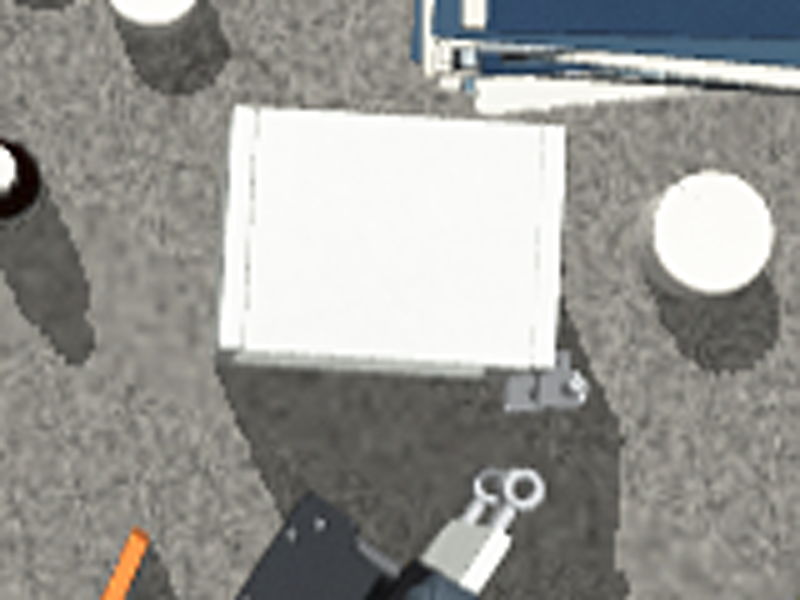

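View pics/wrist4.png

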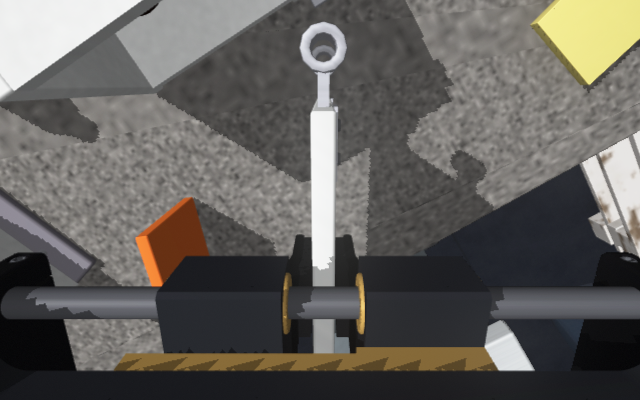

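View pics/side4.png

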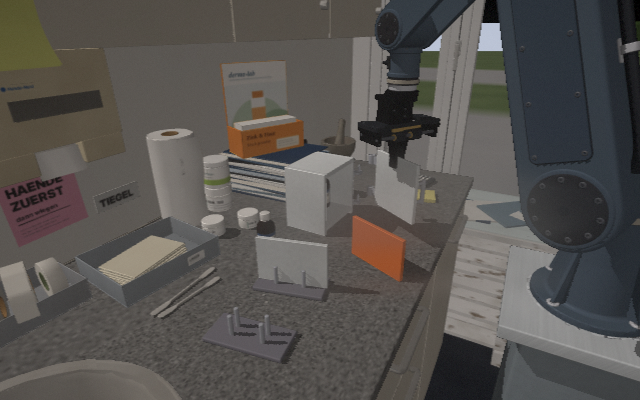

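```bash
python3 - <<'E'
from h import *
c=robot.camera("top"); o=robot.get_obs(); M=R.from_quat(o["tool_rot"]).as_matrix()
k=onz(c,384.4,237.4,.190); p=onz(c,395.2,216.2,.145)
print(k,p,"tool delta",(M.T@(p-k)*1000).round(1))
tz=M@[-.0007,-.004,.0977]+o["position"]; print("k by tool",tz,"delta to pin est",(M.T@(np.array([.566,-.1627,.19])-tz)*1000).round(1))
im=c["pixels"].astype(int).min(2); print(im[231:244,378:392]); print(im[211:222,388:402])
E
```

```text
[ 0.51473389 -0.12765313  0.19      ] [ 0.56758487 -0.16285468  0.145     ] tool delta [ 1.3 45.1 63.4]
k by tool [ 0.51620604 -0.12881796  0.19030299] delta to pin est [ 1.8  0.4 60.2]
[[ 89  95  91  85  81  79  80  82  83  81  82  84  98  78]
 [ 89  91  92  87  82  82  81  81  82  78  81  83  88  82]
 [121 119  97  89 117 116 100 113  67  76  78  81  82  89]
 [133 144 142 148 178 232 218 217 205 138  76  79  80  92]
 [ 98 103 146 177 232 219 163 149 198 210 135  77  80  91]
 [ 79  92 140 208 227 117  93  83 120 202 206  73  80  88]
 [ 78  94 132 232 185  68  78  77  84 177 221  60  80  81]
 [ 71  86 109 219 211  67  77  76  86 208 213  65  78  79]
 [224 215  84 169 233 141  70 131 195 240 180  74  75  79]
 [177 166  96 136 199 221 216 226 236 206 103  79  74  79]
 [ 97 111 142 200 226 167 192 177 170 121  80  84  84  84]
 [ 81 131 168 231 234 124 115 105 100  85  87  91  92  89]
 [110 149 224 230 182  96  89  88  86  87  87  89  90  88]]
[[251 251 255 142 148 150  86  83  75  94 131 128 136 148]
 [255 255 255 112 147 151  85  86  76  80 144 152 141 141]
 [183 187 198 137 149 155  74  74  75  86 149 158 154 140]
 [108 134 147 149 148 147 149 177  68  72 107 156 141 128]
 [142 149 152 150 148 147 154 227 142  80  92 149 155 142]
 [153 153 151 149 136 129 218 201 222 131  75 105 152 145]
 [153 153 152 150 105 100 189 232 181 153  83  86 101 139]
 [152 153 151 150 109  85 114 152 191 130  85  78  77 140]
 [153 152 151 152 141 124 123 147 239 106  86  78  82 144]
 [156 157 153 154 152 148 149 153 152  81  87  83  77 101]
 [129 104 110 124 127 126 126 114  78  75  83  81  78  82]]
```

```bash
python3 -m creep '[[[1,0,8],0,0],[[0,0,12],0,0],[[0,0,10],0,0],[[0,0,5],0,0],[[0,0,0],0,0],[[0,0,0],0,0]]';python3 -c "
from h import *
shot('top','pics/top5.png',(340,180,440,255),8)
shot('wrist','pics/wrist5.png',(200,0,440,140),3.3)"; python3 d.py
```

```text
time: 10.25
position: [0.4616, -0.0963, 0.1852]
tool_rot: [-0.34, 0.62, -0.62, 0.34]
ft_force: [-0.5, -0.8, -3.6]
grip_width: 0.0096
pos [ 0.4613 -0.0961  0.1852] yaw -122.5 tilt [-0.001  0.001 -1.   ] f [ 0.2 -0.5 -3.8] gw 0.0096 t 10.35 q [-0.44  0.38  1.85  0.    0.91  1.69]
```

View pics/wrist5.png

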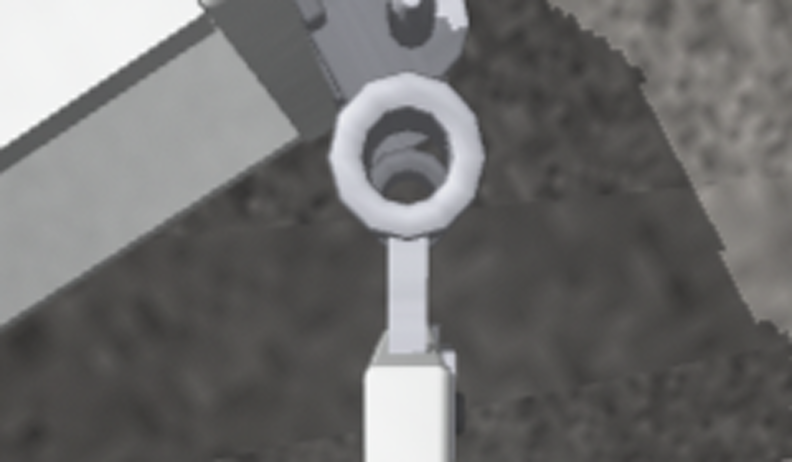

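View pics/top5.png

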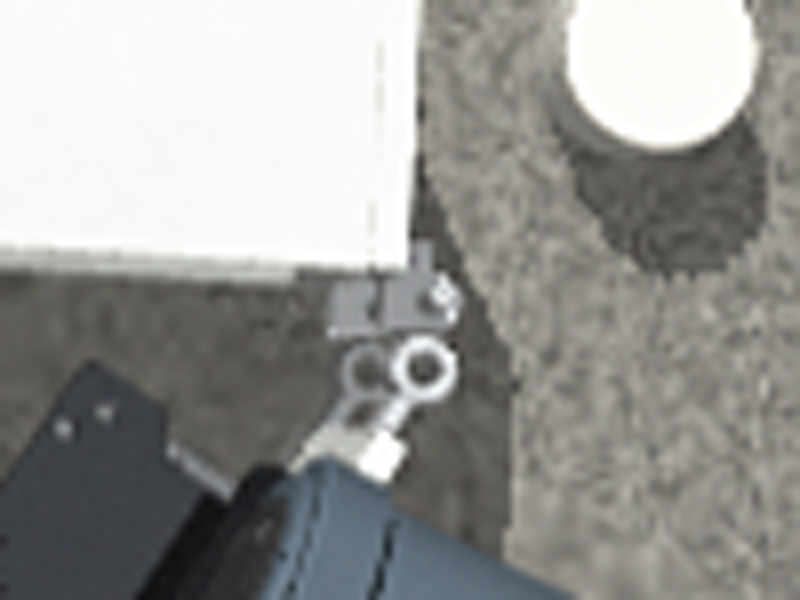

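```bash
python3 - <<'E'
from h import *
c=robot.camera("wrist"); o=robot.get_obs(); M=R.from_quat(o["tool_rot"]).as_matrix()
T=lambda P:(M.T@(P-o["position"])*1000).round(1)
k=onz(c,323.3,47,o["position"][2]+.004); p=onz(c,324.0,1.2,.145)
print("ring",T(k),k.round(4),"tip",T(p),p.round(4))
for z,q in [(.145,(.5648,-.1622)),(.125,(.5648,-.1622)),(.145,(.5672,-.163)),(.125,(.5672,-.163))]: print(q,z,T(np.array([*q,z])),[ (a-np.array([200,0]))*3.3 for a in [np.array(proj(c,[*q,z]))]])
t=robot.camera("top")
u=lambda a,b:(340+(a+.5)/8-.5,180+(b+.5)/8-.5)
kt=onz(t,*u(424,370),o["position"][2]+.004); pt=onz(t,*u(444,300),.145)
print("top ring",T(kt),"pin",T(pt),pt.round(4))
for q in [(.5648,-.1622),(.5672,-.163)]:
  for z in(.145,.125):
    a=proj(t,[*q,z]); print(q,z,(a[0]-339.5)*8,(a[1]-179.5)*8)
E
```

```text
ring [-0.5 -4.1 96.6] [ 0.5431 -0.1475  0.1894] tip [ -0.2  40.2 122.3] [ 0.5646 -0.1616  0.145 ]
(0.5648, -0.1622) 0.145 [  0.2  40.2 122.8] [array([4.11910266e+02, 1.55541400e-01])]
(0.5648, -0.1622) 0.125 [  0.2  60.2 122.8] [array([411.42328436,  26.32599986])]
(0.5672, -0.163) 0.145 [ -0.4  40.2 125.3] [array([407.95398872, -17.69513321])]
(0.5672, -0.163) 0.125 [ -0.4  60.2 125.3] [array([407.84370449,  10.27938914])]
top ring [-0.7 -4.1 96.1] pin [  0.2  40.2 123.5] [ 0.5654 -0.1625  0.145 ]
(0.5648, -0.1622) 0.145 443.4654837502608 302.41067063910464
(0.5648, -0.1622) 0.125 430.1446663563488 304.2050727234664
(0.5672, -0.163) 0.145 446.054049264103 294.8314186272314
(0.5672, -0.163) 0.125 432.6836085760183 296.7763656620923
```

```bash
python3 -m creep '[[[0.7,0,8],0,0],[[0,0,10],0,0],[[0,0,6],0,0],[[0,0,2],0,0],[[0,0,0],0,0],[[0,0,0],0,0]]';python3 -c "
from h import *
shot('top','pics/top6.png',(340,180,440,255),8)
shot('wrist','pics/wrist6.png',(200,0,440,140),3.3)"; python3 d.py
```

```text
time: 11.05
position: [0.4831, -0.1108, 0.1853]
tool_rot: [-0.34, 0.62, -0.62, 0.34]
ft_force: [0.8, -0.8, -3.0]
grip_width: 0.0099
pos [ 0.4831 -0.1107  0.1854] yaw -122.49 tilt [-0.001  0.    -1.   ] f [ 0.4 -1.  -2.9] gw 0.0097 t 11.15 q [-0.45  0.41  1.79  0.    0.94  1.69]
```

View pics/wrist6.png

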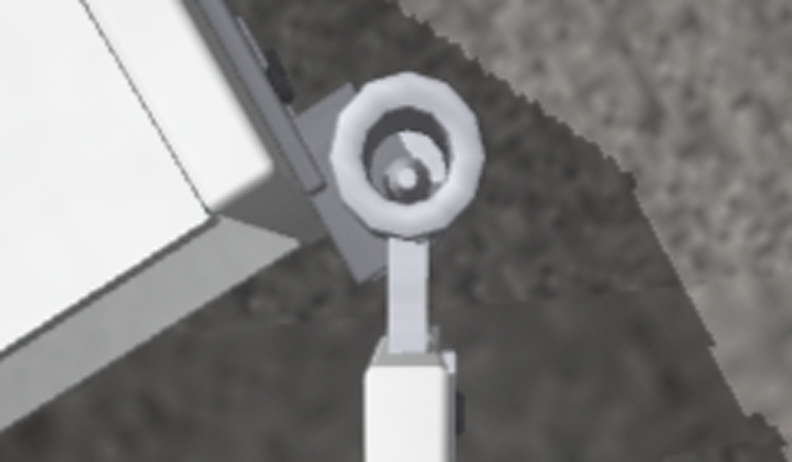

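View pics/top6.png

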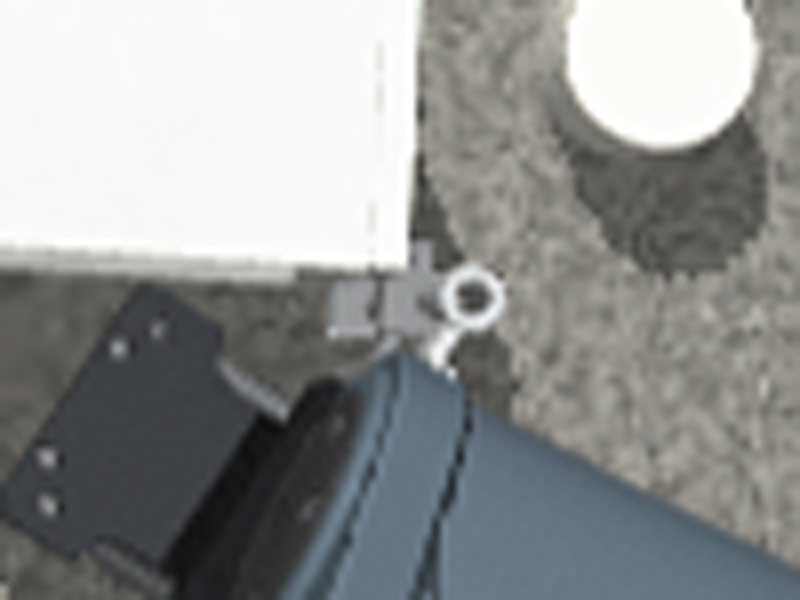

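```bash
python3 - <<'E'
from h import *
c=robot.camera("wrist"); o=robot.get_obs(); M=R.from_quat(o["tool_rot"]).as_matrix()
T=lambda P:(M.T@(P-o["position"])*1000).round(1)
u=lambda a,b:(200+(a+.5)/3.3-.5,(b+.5)/3.3-.5)
print(T(onz(c,*u(407,155),o["position"][2]+.004)),T(onz(c,*u(405,178),.145)))
E
```

```text
[-0.7 -4.1 96.7] [-1.  40.4 97.4]
```

```bash
python3 -m creep '[[[-0.3,5,0.6],0,0],[[0,6,0],0,0],[[0,6,0],0,0],[[0,5,0],0,0],[[0,4,0],0,0],[[0,3,0],0,0],[[0,0,0],0,0],[[0,0,0],0,0]]';python3 -c "
from h import *
shot('wrist','pics/wrist7.png',(200,0,440,140),3.3)"; python3 d.py
```

```text
time: 12.0
position: [0.4842, -0.1111, 0.1565]
tool_rot: [0.34, -0.62, 0.62, -0.34]
ft_force: [-1.3, 0.3, -2.9]
grip_width: 0.0098
pos [ 0.4843 -0.1111  0.1566] yaw -122.5 tilt [ 0. -0. -1.] f [-0.6  0.2 -3.5] gw 0.0098 t 12.05 q [-0.45  0.46  1.82  0.    0.87  1.69]
```

View pics/wrist7.png

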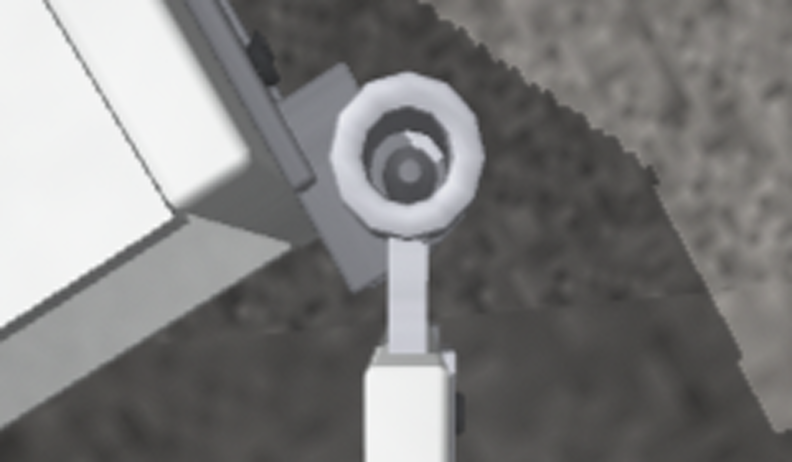

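```bash
python3 -m creep '[[[0,3,0],0,0],[[0,3,0],0,0],[[0,3,0],0,0],[[0,0,0],0,0],[[0,0,0],0,0]]'; python3 -m creep '[[[0,1.5,0],0,0],[[0,1,0],0,0],[[0,0.5,0],0,0],[[0,0,0],0,0],[[0,0,0],0,0]]';python3 d.py
```

```text
time: 12.55
position: [0.4841, -0.1111, 0.1473]
tool_rot: [-0.34, 0.62, -0.62, 0.34]
ft_force: [-0.5, -0.4, -2.7]
grip_width: 0.0093
time: 13.05
position: [0.4842, -0.1111, 0.1447]
tool_rot: [0.34, -0.62, 0.62, -0.34]
ft_force: [0.1, 0.3, 0.1]
grip_width: 0.0094
pos [ 0.4842 -0.1111  0.1447] yaw -122.5 tilt [ 0. -0. -1.] f [0.1 0.3 0.1] gw 0.0094 t 13.05 q [-0.45  0.48  1.83  0.    0.84  1.69]
```

```bash
python3 -m creep '[[[0,0.5,0],0,0],[[0,0,0],0,0.5],[[0,0,0],0,0.5],[[0,0,0],0,0.5],[[0,0,0],0,0.5]]' 20; python3 d.py; python3 -c "
from h import *
shot('wrist','pics/wrist8.png')
shot('side','pics/side8.png')"
```

```text
time: 13.55
position: [0.4844, -0.1112, 0.144]
tool_rot: [0.34, -0.62, 0.62, -0.34]
ft_force: [0.0, 0.3, 1.0]
grip_width: 0.034
pos [ 0.4844 -0.1112  0.144 ] yaw -122.5 tilt [ 0. -0. -1.] f [0.  0.3 1. ] gw 0.034 t 13.55 q [-0.45  0.48  1.83  0.    0.84  1.69]
```

View pics/wrist8.png

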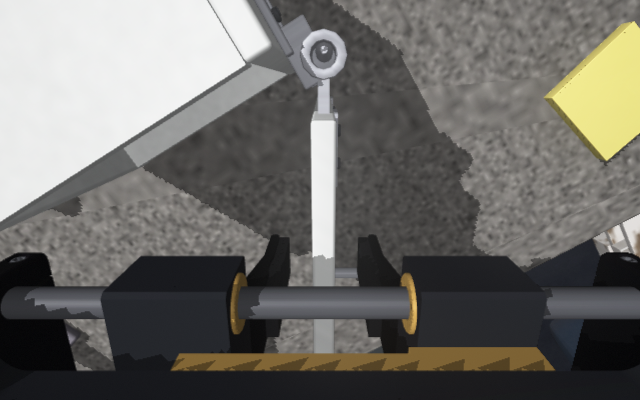

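View pics/side8.png

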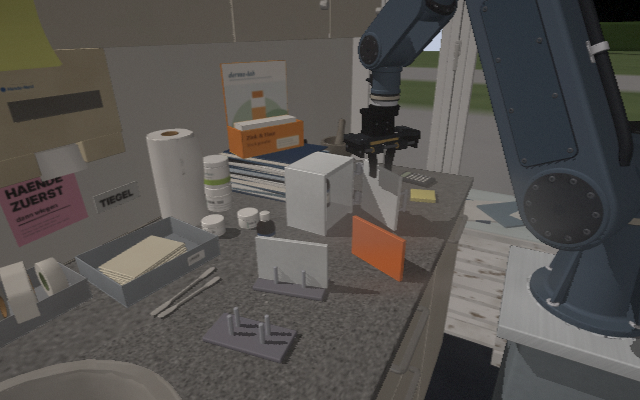

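```bash
python3 -m creep '[[[0,-15,0],0,0.5],[[0,-22,0],0,0.5],[[0,-23,0],0,0.5],[[20,0,-6],0,0],[[20,0,-6],0,0],[[15,0,0],0,0],[[0,0,0],0,0],[[0,0,0],0,0]]' 20; python3 -m creep '[[[0,20,0],0,0],[[0,25,0],0,0],[[0,25,0],0,0],[[0,5,0],0,0],[[0,0,0],0,0]]'; python3 d.py; python3 -c "
from h import *
shot('wrist','pics/wrist9.png')
shot('top','pics/top9.png',(280,140,440,260),5)"
```

```text
time: 14.45
position: [0.4447, -0.151, 0.204]
tool_rot: [0.34, -0.62, 0.62, -0.34]
ft_force: [0.2, -0.4, -0.2]
grip_width: 0.011
time: 14.95
position: [0.4444, -0.1503, 0.1283]
tool_rot: [-0.341, 0.62, -0.619, 0.34]
ft_force: [-0.7, 1.4, -0.3]
grip_width: 0.0007
pos [ 0.4444 -0.1503  0.1283] yaw -122.45 tilt [-0.002  0.001 -1.   ] f [-0.7  1.4 -0.3] gw 0.0007 t 14.95 q [-0.57  0.48  1.91  0.    0.76  1.57]
```

View pics/wrist9.png

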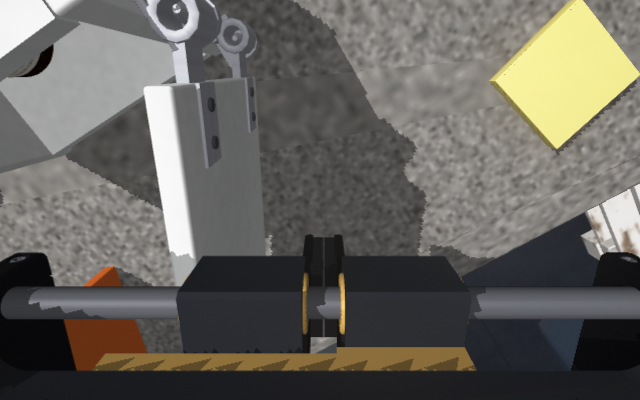

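View pics/top9.png

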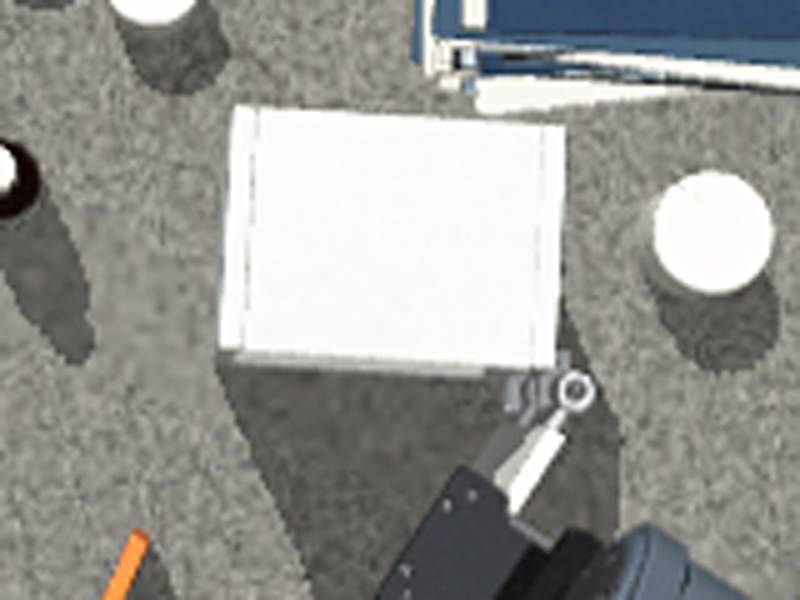

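```bash
python3 -m creep '[[[-12,0,0],0,0],[[-12,0,0],0,0],[[-8,0,0],0,0],[[-8,0,-1],0.07,0],[[-8,0,-1],0.07,0],[[-8,0,-1],0.07,0],[[-8,0,-1],0.07,0],[[-8,0,-1],0.07,0]]'; python3 d.py; python3 -c "
from h import *
shot('top','pics/top10.png',(280,140,440,260),5)"
```

```text
time: 15.85
position: [0.4842, -0.0894, 0.1293]
tool_rot: [0.226, -0.67, 0.67, -0.226]
ft_force: [-0.4, 0.1, -0.3]
grip_width: 0.0002
pos [ 0.4842 -0.0894  0.1293] yaw -142.66 tilt [ 0. -0. -1.] f [-0.4  0.1 -0.3] gw 0.0002 t 15.85 q [-0.41  0.5   1.85 -0.    0.79  2.08]
```

View pics/top10.png

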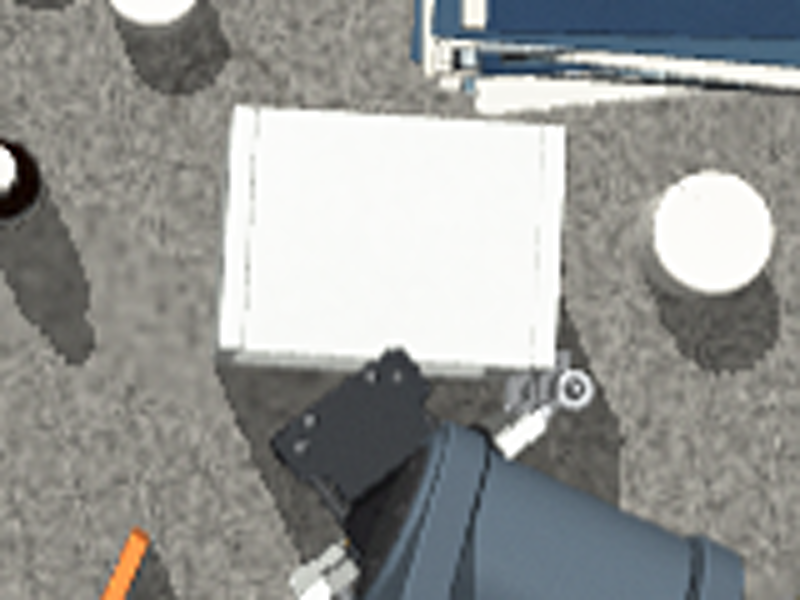

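```bash
python3 -m creep '[[[-8,0,-1],0.07,0],[[-8,0,-1],0.07,0],[[-8,0,-1],0.07,0],[[-8,0,-1],0.07,0],[[-8,0,-1],0.07,0],[[-5,0,-1],0.05,0],[[0,0,0],0,0]]'; python3 d.py; python3 -c "
from h import *
shot('top','pics/top11.png',(280,140,440,260),5)
shot('wrist','pics/wrist11.png')"
```

```text
time: 16.6
position: [0.5212, -0.0636, 0.1292]
tool_rot: [0.09, -0.701, 0.701, -0.091]
ft_force: [-0.3, -0.2, -0.4]
grip_width: 0.0007
pos [ 0.5212 -0.0636  0.1292] yaw -165.33 tilt [ 0.001 -0.    -1.   ] f [-0.3 -0.2 -0.4] gw 0.0007 t 16.6 q [-0.33  0.53  1.77  0.    0.84  2.55]
```

View pics/top11.png

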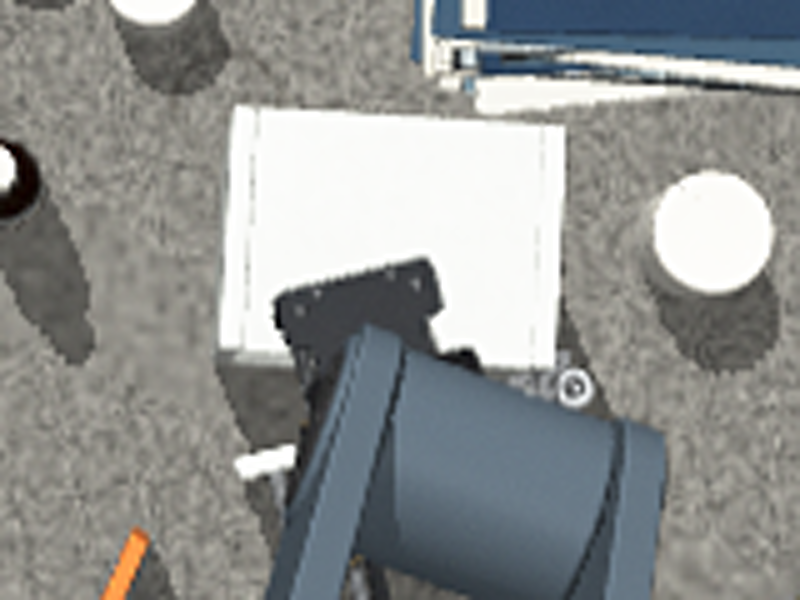

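View pics/wrist11.png

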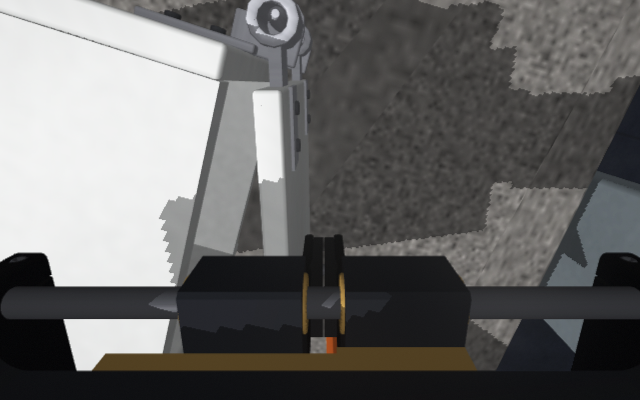

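```bash
python3 -m creep '[[[-4,0,1],0,0],[[-5,0,1.5],0,0],[[-5,0,1.5],0,0],[[-4,0,1],0,0],[[-2,0,0.5],0,0],[[-1,0,0],0,0],[[0,0,0],0,0]]'; python3 d.py; python3 -c "
from h import *
shot('top','pics/top12.png',(280,140,440,260),5)
shot('wrist','pics/wrist12.png')"
```

```text
time: 17.4
position: [0.5422, -0.0643, 0.1289]
tool_rot: [0.089, -0.701, 0.701, -0.089]
ft_force: [-0.7, -0.1, 0.2]
grip_width: 0.0002
pos [ 0.5422 -0.0643  0.1289] yaw -165.46 tilt [-0. -0. -1.] f [-0.7 -0.1  0.2] gw 0.0002 t 17.4 q [-0.32  0.55  1.72 -0.    0.87  2.57]
```

View pics/top12.png

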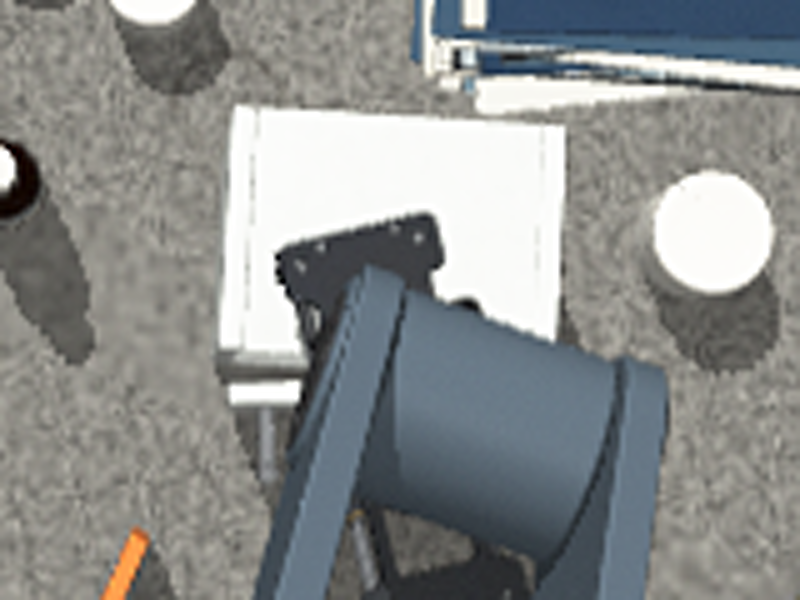

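View pics/wrist12.png

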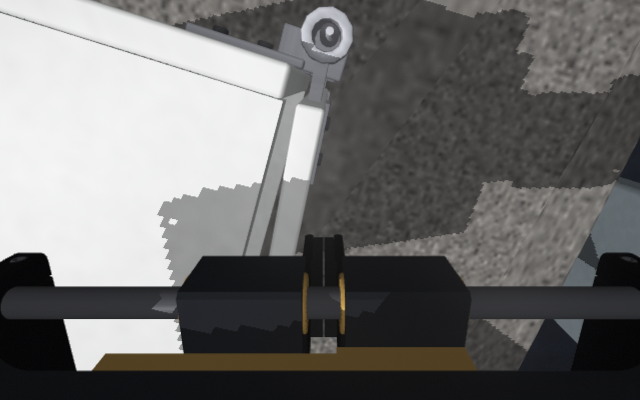

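```bash
python3 -m creep '[[[-2,0,0.6],0,0],[[-2,0,0.6],0,0],[[-1,0,0.3],0,0],[[0,0,0],0,0],[[0,0,0],0,0]]'; python3 d.py; python3 -m creep '[[[-1,0,0.3],0,0],[[-1,0,0.3],0,0],[[0,0,0],0,0],[[0,0,0],0,0]]'; python3 d.py; python3 -c "
from h import *
shot('top','pics/top13.png',(280,140,440,260),5)"
```

```text
time: 18.0
position: [0.5474, -0.0645, 0.129]
tool_rot: [0.089, -0.701, 0.701, -0.089]
ft_force: [-0.6, 0.2, 0.2]
grip_width: 0.0007
pos [ 0.5474 -0.0645  0.129 ] yaw -165.47 tilt [ 0. -0. -1.] f [-0.6  0.2  0.2] gw 0.0007 t 18.0 q [-0.32  0.56  1.71 -0.    0.88  2.57]
time: 18.4
position: [0.5495, -0.0645, 0.129]
tool_rot: [0.089, -0.701, 0.701, -0.089]
ft_force: [0.5, -0.0, -0.4]
grip_width: 0.0009
pos [ 0.5495 -0.0645  0.129 ] yaw -165.47 tilt [ 0. -0. -1.] f [ 0.5 -0.  -0.4] gw 0.0009 t 18.4 q [-0.32  0.56  1.7  -0.    0.88  2.57]
```

View pics/top13.png

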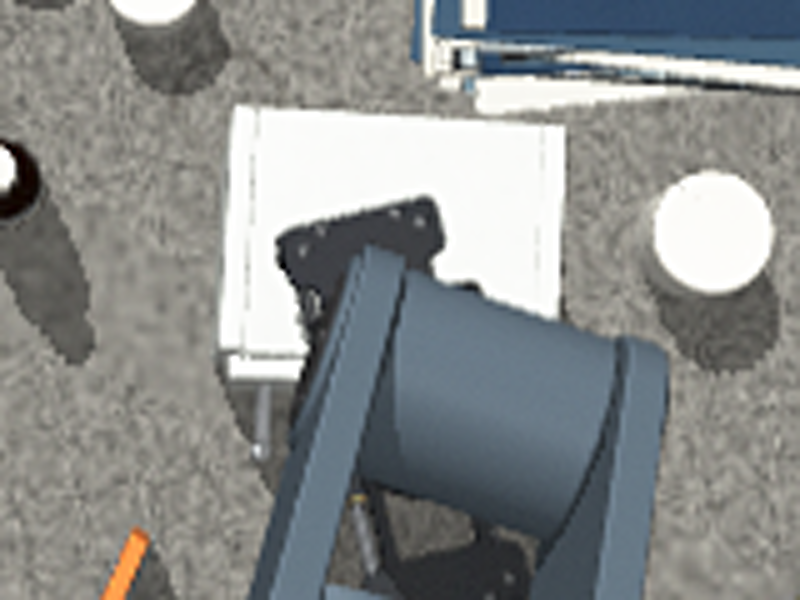

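```bash
python3 -m creep '[[[-1,0,0.3],0,0],[[0,0,0],0,0],[[0,0,0],0,0]]';  python3 -m creep '[[[-1,0,0.3],0,0],[[0,0,0],0,0],[[0,0,0],0,0]]'; python3 -c "
from h import *
shot('top','pics/top14.png',(320,195,400,225),10)"
```

```text
time: 18.75
position: [0.5506, -0.0646, 0.129]
tool_rot: [-0.089, 0.701, -0.701, 0.089]
ft_force: [-0.3, 0.3, -0.8]
grip_width: 0.0007
time: 19.05
position: [0.5514, -0.0645, 0.1289]
tool_rot: [-0.09, 0.702, -0.701, 0.089]
ft_force: [-1.5, -0.0, 0.8]
grip_width: 0.0006
```

View pics/top14.png

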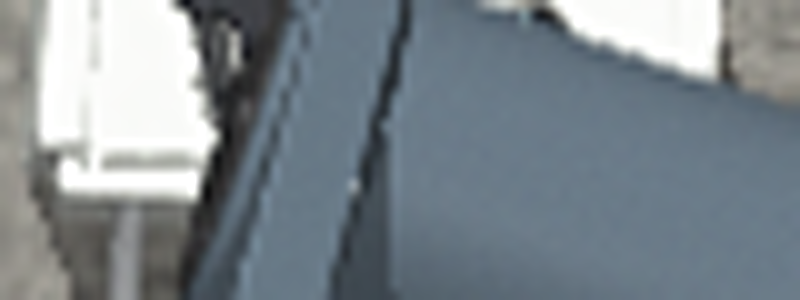

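```bash
python3 -m creep '[[[-1,0,0.3],0,0],[[0,0,0],0,0],[[0,0,0],0,0]]';  python3 -m creep '[[[-0.5,0,0],0,0],[[0,0,0],0,0],[[0,0,0],0,0]]'; python3 d.py
```

```text
time: 19.4
position: [0.5517, -0.0645, 0.1288]
tool_rot: [-0.09, 0.702, -0.701, 0.089]
ft_force: [-4.0, -0.2, 0.9]
grip_width: 0.0002
time: 19.7
position: [0.5518, -0.0644, 0.1288]
tool_rot: [-0.09, 0.702, -0.701, 0.089]
ft_force: [-5.6, -0.6, 1.5]
grip_width: 0.0004
pos [ 0.5518 -0.0644  0.1288] yaw -165.46 tilt [-0.003  0.    -1.   ] f [-5.6 -0.6  1.5] gw 0.0004 t 19.7 q [-0.32  0.56  1.69 -0.    0.89  2.57]
```

```bash
python3 -m creep '[[[3,0,-0.5],0,0],[[10,0,-3],0,0],[[25,0,0],0,0],[[30,0,0],0,0],[[20,-30,0],0,0],[[0,-40,0],0,0],[[0,-30,0],0,0],[[0,0,0],0,0]]'; python3 -m creep '[[[10,0,40],0,0],[[10,0,45],0,0],[[0,0,45],0,0],[[0,0,45],0,0],[[0,0,45],0,0],[[0,0,45],0,0],[[0,0,20],0,0],[[0,0,0],0,0]]'; python3 d.py; python3 -c "
from h import *
shot('top','pics/top15.png',(280,140,440,260),5)
shot('top','pics/top15f.png')
shot('side','pics/side15.png')
shot('wrist','pics/wrist15.png')"
```

```text
time: 20.5
position: [0.4702, -0.0846, 0.2333]
tool_rot: [0.085, -0.699, 0.704, -0.093]
ft_force: [0.3, -0.9, -0.1]
grip_width: 0.0008
time: 21.3
position: [0.5194, -0.3675, 0.2275]
tool_rot: [0.088, -0.701, 0.702, -0.089]
ft_force: [-0.6, 0.4, 0.3]
grip_width: 0.0003
pos [ 0.5194 -0.3675  0.2275] yaw -165.65 tilt [ 0.001 -0.001 -1.   ] f [-0.6  0.4  0.3] gw 0.0003 t 21.3 q [-0.79  0.54  1.4  -0.    1.2   2.1 ]
```

View pics/top15.png

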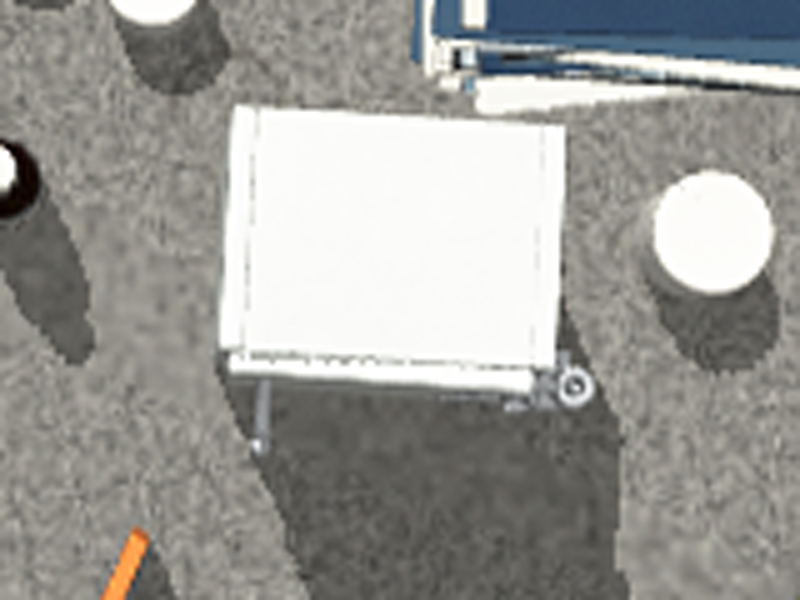

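View pics/side15.png

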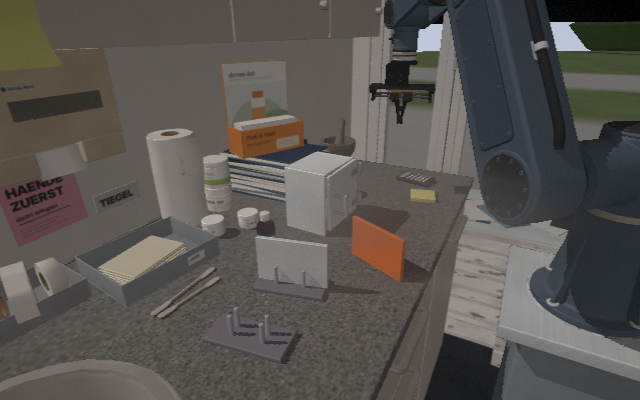

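View pics/wrist15.png

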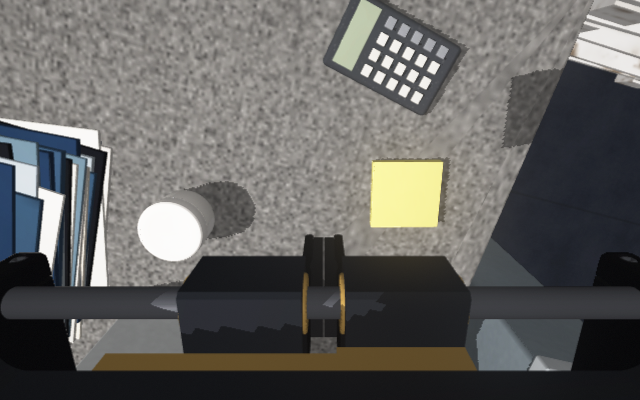

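```bash
python3 -m creep '[[[0,0,0],0,0],[[0,0,0],0,0],[[0,0,0],0,0],[[0,0,0],0,0],[[0,0,0],0,0],[[0,0,0],0,0]]'>/dev/null; python3 - <<'E'
from h import *
a=cv2.imread("pics/top0.png").astype(int); f=cv2.imread("pics/top15f.png").astype(int); b=robot.camera("top")["pixels"][:,:,::-1].astype(int)
d=lambda p,q,x0,y0,x1,y1:int((abs(p-q).max(2)[y0:y1,x0:x1]>40).sum())
for n,bx in dict(jar=(405,170,445,215),bottle=(265,162,300,215),board=(222,185,272,280),orange=(280,240,330,305),locker=(318,150,405,235)).items(): print(n,"vs start",d(a,b,*bx),"vs 1s ago",d(f,b,*bx))
print(robot.get_obs()["time"])
c=robot.camera("top"); g=c["pixels"].astype(int).min(2)
# door outer top edge: lowest bright row per column, subpixel-ish
P=[]
for u in range(330,384,3):
    col=g[:,u]; v=max(r for r in range(205,222) if col[r]>200)
    P.append(onz(c,u,v+.5,.17)[:2])
P=np.array(P); k=np.polyfit(P[:,1],P[:,0],1); print("outer edge yaw",-np.degrees(np.arctan(k[0])),"x at y=-.066",np.polyval(k,-.066),P[[0,-1]].round(4))
E
```

```text
jar vs start 0 vs 1s ago 0
bottle vs start 0 vs 1s ago 0
board vs start 4 vs 1s ago 0
orange vs start 0 vs 1s ago 0
locker vs start 345 vs 1s ago 0
22.15
outer edge yaw -2.829963161349936 x at y=-.066 0.5665750729632436 [[ 0.5703  0.0025]
 [ 0.5629 -0.1227]]
```

```bash
python3 -c "
from rig import robot
print(robot.hand_in())"
```

```text
the job is handed in; nothing more can be done
None
```

The door is hung on both hinge pins and swung shut, and the job was handed in at about 22 s of the 64 s allowed. I lifted it from the left stand by its top edge and carried it over the board at height. I lined the knuckles up with the pins using the wrist camera, then lowered it straight down at about 60° open. After letting go, I pushed it shut with closed fingers until it met a stop at about 5.6 N, then moved the arm clear.

**Seating:** The wrist force fell from −3 N to 0 at the expected hung height. Both pin tips were visible inside the knuckles.

**Shut position:** The top camera puts the door at −2.8° against about −2.5° for the locker. The outer face measured about 2.5 mm closer to the rim than computed (0.5666 against 0.564 m), roughly the 2 mm camera calibration error. The door had not moved about 0.8 s later.

**Other objects:** The top images show no change at the jar, the bottle or the orange look-alike. The board area differed by 4 pixels from the start picture, which I put down to shadow or image noise and did not check further.

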